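Put the case-press dies back in their caddy

ROBOT

A 6-joint arm with a two-finger parallel gripper is mounted at the origin on a cart in front of the work surface, level with it; the furniture and walls round the work are solid. World frame = base frame: x ahead of the robot, y to its left, z up, the work surface at z = 0. Lengths are in m, angles in degrees, forces in N, time in s.
With the tool pointing down it reaches from about 0.4 to 0.825 m from the base axis. Payload 7 kg.
Tool frame: the origin (TCP) lies midway between the tips of the shut fingers; the grasp point (between the pads) lies 19 mm behind it; z points along the fingers, y is the line along which they close (so a half turn about z gives the same grasp; the last joint's range is limited). The gripper opens to 88 mm and grips with 3 to 60 N. Pads are 19 mm wide; open, the fingers measure 130 mm over their backs; the gripper's body (78 mm by 193 mm) begins 47 mm behind the grasp point.
Start: joints at [87.668, 20.546, 0.682, 0, -70.136, -16.507], TCP at [0.218, 0.639, 0.227] pointing down, gripper open.
Joint ranges: [-176.03, 176.03], [-82.01, 121.73], [-58.28, 71.71], [-173.87, 95.51], [-174.79, -0.11], [-173.66, 173.66]. Speed limits (degrees/s): [136.94, 136.94, 172.46, 180, 180, 180].

INTERFACE

Orientations are given as [roll, pitch, yaw] about the fixed x, y, z axes, in that order (R = Rz(yaw) Ry(pitch) Rx(roll)).
In Python, from plant import ctrl gives the robot as it stands. The module is installed in compiled form; this text tells all that it offers.
- The arm moves only by the tool play_rows, never from a script. Its argument "commands" is a list that holds one entry, the list of rows, each a list of 7 numbers: the turn, a rotation vector about the tool's x, y, z in rad, then the shift along the tool's x, y, z in cm, then the finger opening in cm, from 0 to 8.76. In form: [[[ax, ay, az, x, y, z, grip], ...]]. A call has 1 to 8 rows; each row is the pose to reach, as a shift and turn from the pose commanded when the call began, along the tool's axes at that moment; what a row does not reach only later rows make up. A row lasts 1/12 s, in which the tool goes at most 41.7 mm and 7.16 degrees, less where a joint would pass 70% of its speed; a pose out of reach is approached as far as the arm can. A call with a gripper value outside its range is refused whole. The fingers move at their own pace and stop on an object; the grip force is fixed at half the most. Time passes only in rows, so rows that repeat a pose let the fingers close. It gives the time, the measured TCP pose, the force, the opening and the grip force at its end, in the units of the state.
- ctrl.get_obs(): the state, without advancing time (a new reading comes with each control period).
- ctrl.snapshot(name): name is "side" or "top" or "wrist"; returns a dict with "color" (400x640x3 uint8, red, green, blue), "camera_matrix" (3x3 intrinsics, pixels), "origin" and "rotation" of the camera in the world; the wrist camera has in their place "hand_eye" (4x4, takes a point from camera to tool coordinates, whose origin is the TCP and whose axes are the flange's). Camera axes: x right, y down, z forward; pixel columns grow to the right and rows downward; lengths in m; the calibration is good to about 2 mm. A picture is of the moment at which its call begins: read the wrist's pose just before it. There is no depth.
- ctrl.close_job(): hands the job in; it is judged then, once.
Trained networks look in a picture, given as the dict that the camera call returned (one of the last four; its "shot" number tells which), for a name from the list of things; names that differ only in an ending like _2 or _b are one class to them, and where a whole thing is asked for, a point or a joint stands for the part that bears it (a point fixed in the world has none). Each returns a list of dicts, best first, with "conf" (0 to 1); they miss things now and then, are a little off and sometimes report something else, mostly with a low value. They report only what shows in the picture. A call takes as long as a camera call. They do not tell look-alikes from the thing itself.
- ctrl.find_in(picture, name): "bbox" ([left, top, width, height] in pixels, round what is visible of it).
The state is a dict: "clock": time; "joint_pos": joint angles; "qvel": joint speeds; "tau": joint torques, N m; "tool_pos": TCP position; "orientation": TCP orientation; "force": force on the tool from outside, world axes, zero at the start; "moment": the same for the moment, N m; "opening": finger opening in m; "gripper_force": force on a finger pad.
Only numpy, scipy, OpenCV 4.12 (cv2) and the standard library are available. Lean on these libraries where they do the work, as an engineer would, in place of code of your own. Each camera call takes 0.05 s, during which the arm holds its last target. There are 200 camera calls.

TASK

Put the watch-case press's four dies back in the wooden caddy: the four plain round discs with a dished top and a small centre hole. Each goes dished face up, seated flat at the bottom of the insert bored for its own diameter. The open movement-holder ring and the die with a stem sticking up do not belong to this press: leave them where they lie.

Things in the scene. Friction and masses are not known exactly. Their poses are not given: they have to be found in the camera images.
- die_s: smallest die: bare aluminium disc, diameter 26 mm, 18 mm tall, dished top with an 8 mm hole in the middle, standing flat on the bench mat (top 2.6 mm above z = 0). Origin at the centre of its underside, z up along its axis.
- die_m: second die: the same, diameter 34 mm, 18 mm tall. Origin at the centre of its underside, z up along its axis.
- die_l: third die: the same, diameter 42 mm, 18 mm tall. Origin at the centre of its underside, z up along its axis.
- die_xl: largest die: the same, diameter 50 mm, 18 mm tall. Origin at the centre of its underside, z up along its axis.
- insert_s: insert for the 26 mm die: pale wooden block 73.6 x 73.6 x 10 mm, one of four filling a dark wooden tray (156 mm square, rim 11 mm high) two by two in any order; fixed. Round recess in its middle, 31 mm across, 7 mm deep, mouth bevelled to 39 mm. Origin at the centre of the block's underside, 5.6 mm above z = 0; recess floor 3 mm and block top 10 mm above the origin; x, y along its sides.
- insert_m: insert for the 34 mm die: pale wooden block like insert_s in the same tray, recess 39 mm across, 7 mm deep, mouth bevelled to 47 mm. Origin at the centre of the block's underside, 5.6 mm above z = 0; recess floor 3 mm and block top 10 mm above the origin; x, y along its sides.
- insert_l: insert for the 42 mm die: pale wooden block like insert_s in the same tray, recess 47 mm across, 7 mm deep, mouth bevelled to 55 mm. Origin at the centre of the block's underside, 5.6 mm above z = 0; recess floor 3 mm and block top 10 mm above the origin; x, y along its sides.
- insert_xl: insert for the 50 mm die: pale wooden block like insert_s in the same tray, recess 55 mm across, 7 mm deep, mouth bevelled to 63 mm. Origin at the centre of the block's underside, 5.6 mm above z = 0; recess floor 3 mm and block top 10 mm above the origin; x, y along its sides.
- holder_ring: look-alike, not a die: open aluminium movement-holder ring, outside diameter 42 mm, 16 mm tall, with a 28 mm hole right through that shows the mat. Stays where it is. Origin at the centre of its underside.
- stem_die: look-alike, a die of another press: aluminium disc, diameter 34 mm, 18 mm tall, with a 9 mm stem standing up from its middle to 34 mm above its underside. Stays where it is. Origin at the centre of its underside.
Mind the look-alikes: they are no part of the job. What is shaped like the die_s but green or purple is not meant.

How it is judged (in metres and radians):
At the end, for the whole second after the job is handed in: Each of the four dies sits on the floor of its own insert's recess (underside within 2 mm of the floor, axis within 6 mm of the insert's), dished face up and level within 0.08 rad, let go and at rest; the ring and the stemmed die are upright and within 20 mm of where they lay (horizontal distance between die_s and insert_s below 0.006 m and z of die_s in the frame of insert_s between 0.001 and 0.005 m and angle between each of die_s, die_m, die_l, die_xl's own z axis and vertical below 0.08 rad and linear speed of each of die_s, die_m, die_l, die_xl below 0.02 m/s and angular speed of each of die_s, die_m, die_l, die_xl below 0.3 rad/s and horizontal distance between die_m and insert_m below 0.006 m and z of die_m in the frame of insert_m between 0.001 and 0.005 m and horizontal distance between die_l and insert_l below 0.006 m and z of die_l in the frame of insert_l between 0.001 and 0.005 m and horizontal distance between die_xl and insert_xl below 0.006 m and z of die_xl in the frame of insert_xl between 0.001 and 0.005 m and distance of each of holder_ring, stem_die from where it was at the start of the episode below 0.02 m and angle between each of holder_ring, stem_die's own z axis and vertical below 0.1 rad); the robot touches nothing.
It fails at once if the movement-holder ring is moved more than 20 mm (distance of holder_ring from where it was at the start of the episode above 0.02 m).
It fails at once if the stemmed die is moved more than 20 mm (distance of stem_die from where it was at the start of the episode above 0.02 m).
It also fails if it takes over 83 s, if anything falls off the work surface, if the arm or the gripper's body presses on something with over 40 N, if the wrist force passes 120 N, or if a joint passes its speed limit or range.

## Working session

There is one attempt and no reset: what is moved stays moved. The work goes in short steps, Python scripts to look and compute and a tool call to move; the robot and the scene stay as the last step left them, time stands still between calls to the robot, and variables do not carry over. Pictures are saved under pics/ and viewed, at most 14 in all, crops included, and the job is handed in when it is done.

Besides the shell and the picture viewer there is one more tool, called after "Request:" as name([rows], argument=value, ...), one row to a line, values as JSON. play_rows: Moves the arm, as the interface text tells. Its arguments: {"type":"object","properties":{"commands":{"type":"array","items":{"type":"array","items":{"type":"array","items":{"type":"number"}}}}},"required":["commands"]}

```bash
mkdir -p pics
cat > h.py <<'E'
import numpy as np, cv2
from plant import ctrl
from scipy.spatial.transform import Rotation as R
def save(p,n): cv2.imwrite('pics/'+n,p['color'][:,:,::-1])
def ray(p,u,v,z,o=None,Rm=None):
    o=np.array(p['origin']) if o is None else o; Rm=np.array(p['rotation']) if Rm is None else Rm
    d=Rm@np.linalg.inv(np.array(p['camera_matrix']))@[u,v,1.]
    return (o+d*(z-o[2])/d[2])[:3]
E
python3 - <<'E'
from h import *
o=ctrl.get_obs();print(o)
names=['die_s','die_m','die_l','die_xl','insert_s','insert_m','insert_l','insert_xl','holder_ring','stem_die']
p=ctrl.snapshot('top');save(p,'top.png');print(p['camera_matrix'],p['origin'],p['rotation'])
for n in names:
    for d in ctrl.find_in(p,n)[:3]:
        b=d['bbox'];print(n,round(d['conf'],2),np.round(b),ray(p,b[0]+b[2]/2,b[1]+b[3]/2,.02 if n[0]!='i' else .0156).round(3))
s=ctrl.snapshot('side');save(s,'side.png')
E
```

```text
{'clock': 0.0, 'joint_pos': array([ 8.76680282e+01,  2.05904307e+01,  6.35198760e-01, -2.04261209e-02,
       -7.01351318e+01, -1.65066214e+01]), 'qvel': array([ 0.00786532, -0.06923388,  0.06642557,  0.01981485, -0.05917762,
       -0.04995426]), 'tau': array([ 3.05304602e-04, -5.82709908e+01,  2.93059123e+01,  6.99741080e+00,
        6.97597337e-03, -1.46000339e-04]), 'tool_pos': array([0.2178291 , 0.63838494, 0.22564388]), 'orientation': array([ 1.79907904e+02, -7.26656203e-03, -1.88455434e+01]), 'force': array([-0.38417443,  0.52137644, -0.57557038]), 'moment': array([-0.05236557, -0.02527187, -0.03619265]), 'gripper_force': 0.0, 'opening': 0.08781108811072601}
[[400.09953842   0.         313.21403995]
 [  0.         400.09953842 193.82569725]
 [  0.           0.           1.        ]] [0.41106742 0.08706061 0.89168206] [-171.22874393    0.83080522  -89.59602769]Traceback (most recent call last):
  File "<stdin>", line 7, in <module>
  File "h.py", line 8, in ray
    return (o+d*(z-o[2])/d[2])[:3]
                         ~^^^
IndexError: invalid index to scalar variable.
```

View pics/top.png

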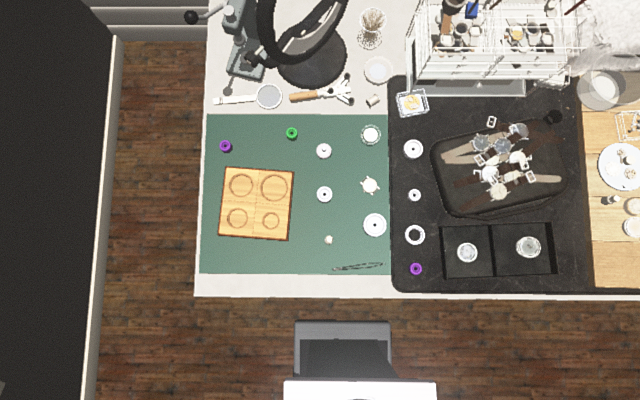

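The top view shows the caddy at about (257,204) on the green mat. There are discs at (324,150), (324,194), (371,134) and (375,224), and more on the black area at (413,149), (414,195) and (415,235). The camera rotation is given as rpy, so I'll fix the helper.

```bash
sed -i "s/Rm=np.array(p\['rotation'\]) if Rm is None else Rm/Rm=R.from_euler('xyz',p['rotation'],degrees=True).as_matrix() if Rm is None else Rm/" h.py
python3 - <<'E'
from h import *
names=['die_s','die_m','die_l','die_xl','insert_s','insert_m','insert_l','insert_xl','holder_ring','stem_die']
p=ctrl.snapshot('top')
for n in names:
    for d in ctrl.find_in(p,n)[:4]:
        b=d['bbox'];print(n,round(d['conf'],2),np.round(b),ray(p,b[0]+b[2]/2,b[1]+b[3]/2,.02 if n[0]!='i' else .0156).round(3))
print(ray(p,345,390,0))
s=ctrl.snapshot('side');save(s,'side.png');print(s['origin'],s['rotation'])
for n in names:
    for d in ctrl.find_in(s,n)[:3]:
        b=d['bbox'];print(n,round(d['conf'],2),np.round(b),ray(s,b[0]+b[2]/2,b[1]+b[3]/2,.012 if n[0]!='i' else .0156).round(3))
cv2.imwrite('pics/crop.png',cv2.resize(p['color'][100:290,205:435,::-1],None,fx=3.1,fy=3.1,interpolation=cv2.INTER_CUBIC))
print(ctrl.snapshot('wrist')['hand_eye'])
E
```

```text
die_s 0.72 [403. 137.  20.  24.] [ 0.649 -0.121  0.02 ]
die_s 0.67 [287. 126.   8.   9.] [0.689 0.153 0.02 ]
die_s 0.64 [410. 188.   8.   9.] [ 0.549 -0.122  0.02 ]
die_s 0.62 [316. 184.  18.  19.] [0.547 0.075 0.02 ]
die_m 0.72 [403. 137.  20.  24.] [ 0.649 -0.121  0.02 ]
die_m 0.67 [287. 126.   8.   9.] [0.689 0.153 0.02 ]
die_m 0.64 [410. 188.   8.   9.] [ 0.549 -0.122  0.02 ]
die_m 0.62 [316. 184.  18.  19.] [0.547 0.075 0.02 ]
die_l 0.72 [403. 137.  20.  24.] [ 0.649 -0.121  0.02 ]
die_l 0.67 [287. 126.   8.   9.] [0.689 0.153 0.02 ]
die_l 0.64 [410. 188.   8.   9.] [ 0.549 -0.122  0.02 ]
die_l 0.62 [316. 184.  18.  19.] [0.547 0.075 0.02 ]
die_xl 0.56 [362. 215.  25.  21.] [ 0.476 -0.034  0.02 ]
insert_s 0.65 [217. 199.  38.  36.] [0.495 0.27  0.016]
insert_s 0.6 [253. 203.  33.  37.] [0.485 0.196 0.016]
insert_s 0.55 [222. 166.  34.  40.] [0.563 0.266 0.016]
insert_m 0.65 [217. 199.  38.  36.] [0.495 0.27  0.016]
insert_m 0.6 [253. 203.  33.  37.] [0.485 0.196 0.016]
insert_m 0.55 [222. 166.  34.  40.] [0.563 0.266 0.016]
insert_l 0.65 [217. 199.  38.  36.] [0.495 0.27  0.016]
[... 1200 characters left out ...]
.  37.  23.] [0.484 0.193 0.016]
insert_m 0.59 [264. 154.  35.  22.] [0.49  0.266 0.016]
insert_l 0.98 [293. 152.  38.  24.] [0.56  0.257 0.016]
insert_l 0.66 [265. 173.  37.  23.] [0.484 0.193 0.016]
insert_l 0.59 [264. 154.  35.  22.] [0.49  0.266 0.016]
insert_xl 0.77 [300. 170.  34.  29.] [0.556 0.182 0.016]
holder_ring 0.64 [280. 294.  28.  22.] [ 0.458 -0.122  0.012]
stem_die 0.65 [365. 204.  11.  19.] [0.644 0.074 0.012]
[[ 1.64096059e-05 -9.53285253e-01 -3.02071558e-01  8.29885708e-02]
 [ 9.99999866e-01  1.71846933e-04 -4.87995442e-04  1.19006263e-03]
 [ 5.17108929e-04 -3.02071510e-01  9.53285128e-01 -1.57749827e-01]
 [ 0.00000000e+00  0.00000000e+00  0.00000000e+00  1.00000000e+00]]
```

View pics/side.png

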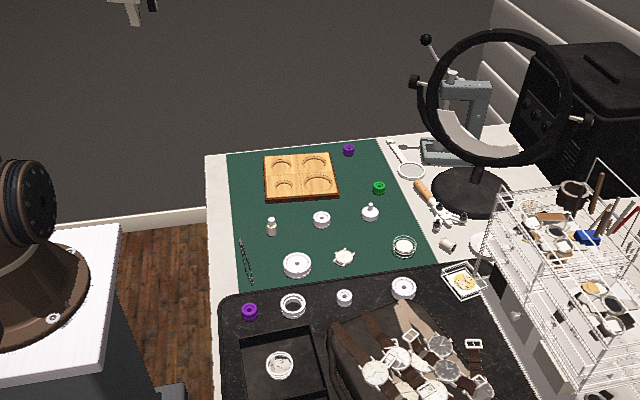

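View pics/crop.png

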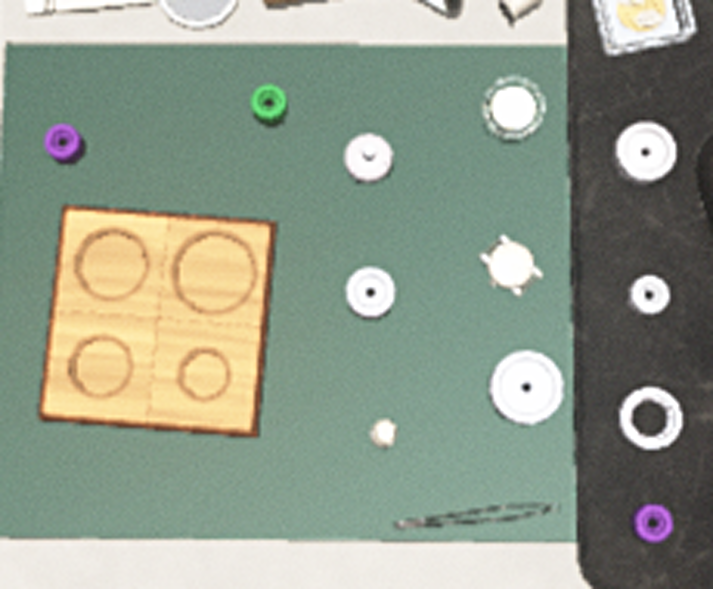

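Named by top-view pixels, checked in the enlarged crop:
- **Dies:** die_xl is at (375,225), die_m at (324,194), die_l at (413,149) and die_s at (415,195). All four are plain, with a small centre hole.
- **Leave alone:** the holder ring at (415,235) is open, and the stem die at (324,150) has a stem. The purple and green discs are not meant either.
- **Inserts:** l is at (241,185), xl at (274,187), m at (237,218) and s at (271,221).

I'll move to a viewing pose above the mat with yaw -90.

Request:
play_rows([
  [[0,0,0.12,2.7,2.5,-0.4,8],[0,0,0.24,5.5,5,-0.8,8],[0,0,0.36,8.2,7.5,-1.2,8],[0,0,0.48,11,10,-1.6,8],[0,0,0.6,13.7,12.5,-2,8],[0,0,0.72,16.5,15,-2.4,8],[0,0,0.84,19.2,17.5,-2.8,8],[0,0,0.95,22,20,-3.3,8]],
])

```text
clock: 1.92
tool_pos: [0.362, 0.3767, 0.2599]
orientation: [-180.0, 0.0, -73.6]
force: [-0.2, 1.0, 0.3]
opening: 0.0802
gripper_force: 0.0
```

```bash
cat >> h.py <<'E'
def to(x,y,z,yaw=-90):
    o=ctrl.get_obs();M=R.from_euler('xyz',o['orientation'],degrees=True)
    T=R.from_euler('xyz',[180,0,yaw],degrees=True)
    print(o['clock'],o['tool_pos'].round(4),o['orientation'].round(2),'cm',(M.inv().apply(np.array([x,y,z])-o['tool_pos'])*100).round(2),'rot',(M.inv()*T).as_rotvec().round(4))
E
python3 -c "
from h import *
to(.55,.05,.3)"
```

```text
1.9167 [0.362  0.3767 0.2599] [-1.7999e+02  2.0000e-02 -7.3600e+01] cm [36.65 -8.81 -4.02] rot [-1.000e-04  3.000e-04  2.862e-01]
```

Request:
play_rows([
  [[0,0,0.1,3.8,-0.9,-0.4,8],[0,0,0.2,7.6,-1.8,-0.8,8],[0,0,0.286,11.5,-2.8,-1.2,8],[0,0,0.286,15.4,-3.7,-1.7,8],[0,0,0.286,19.2,-4.6,-2.1,8],[0,0,0.286,23,-5.5,-2.5,8],[0,0,0.286,26.9,-6.5,-2.9,8],[0,0,0.286,30.7,-7.4,-3.4,8]],
])

```text
clock: 2.58
tool_pos: [0.5214, 0.1039, 0.2941]
orientation: [-180.0, 0.0, -89.6]
force: [0.5, 0.2, 0.8]
opening: 0.0801
gripper_force: 0.0
```

Request:
play_rows([
  [[0,0,0,4,0,-0.3,8],[0,0,0,6.2,0.3,-0.6,8],[0,0,0,6.2,0.3,-0.6,8],[0,0,0,6.2,0.3,-0.6,8]],
])

```text
clock: 2.92
tool_pos: [0.5183, 0.0425, 0.3]
orientation: [-180.0, 0.0, -89.8]
force: [0.0, 0.4, 0.6]
opening: 0.0802
gripper_force: 0.0
```

```bash
cat >> h.py <<'E'
def wpose(p,o):
    M=np.eye(4);M[:3,:3]=R.from_euler('xyz',o['orientation'],degrees=True).as_matrix();M[:3,3]=o['tool_pos']
    C=M@np.array(p['hand_eye']);return C[:3,3],C[:3,:3]
def proj(p,P,o,Rm):
    q=np.array(p['camera_matrix'])@(Rm.T@(np.array(P)-o));return q[:2]/q[2]
E
python3 - <<'E'
from h import *
import pickle
to(.55,.05,.3)
o=ctrl.get_obs();p=ctrl.snapshot('wrist');save(p,'w1.png');pickle.dump((p,o),open('w1.pkl','wb'))
c,M=wpose(p,o);print(c,p['camera_matrix'])
for n,P in dict(xl=(.476,-.034,.02),m=(.547,.075,.02),l=(.65,-.121,.02),s=(.549,-.122,.02),il=(.563,.266,.0156),is_=(.485,.196,.0156)).items(): print(n,proj(p,P,c,M).round(1))
E
```

```text
2.9167 [0.5183 0.0425 0.3   ] [-1.7995e+02  2.0000e-02 -8.9810e+01] cm [-0.74 -3.17 -0.  ] rot [-0.0008  0.0004  0.0034]
[ 0.51870196 -0.04118746  0.45767084] [[337.41428867   0.         312.90729087]
 [  0.         337.41428867 200.61266843]
 [  0.           0.           1.        ]]
xl [347.7  99.5]
m [291.9 184.1]
l [200.9  20.9]
s [287.6  20.3]
il [283.6 304.6]
is_ [335.8 263.6]
```

View pics/w1.png

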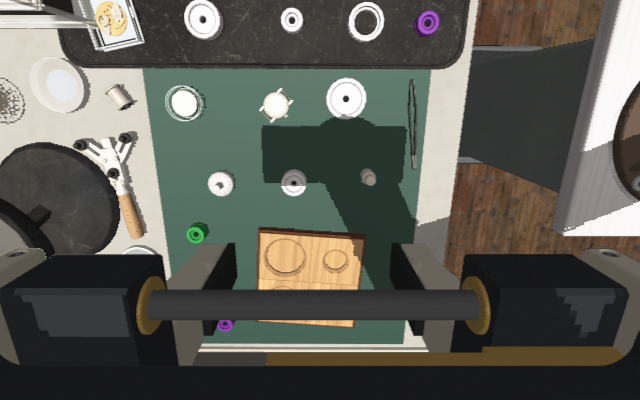

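The wrist view agrees with the top view to about 2-4 px. It shows xl at (346,98), m at (293,183), l at (203,19), s at (291,20), the xl insert at (285,257) and the s insert at (335,262). Next I'll refine these with blob centres.

```bash
cat >> h.py <<'E'
def blob(p,seed,r,zc,c,M,thr=105):
    x,y=map(int,seed);y0=max(0,y-r);x0=x-r
    g=p['color'][y0:y+r,x0:x+r].astype(int)
    m=((g.min(2)>thr)&(g.max(2)-g.min(2)<45)).astype(np.uint8)
    cs,_=cv2.findContours(m,cv2.RETR_EXTERNAL,cv2.CHAIN_APPROX_NONE)
    k=max(cs,key=cv2.contourArea);e=cv2.fitEllipse(cv2.convexHull(k))
    u,v=e[0][0]+x0,e[0][1]+y0
    P=ray(p,u,v,zc,c,M);return (round(u,1),round(v,1)),np.round(e[1],1),P.round(4)
E
python3 - <<'E'
from h import *
import pickle
p,o=pickle.load(open('w1.pkl','rb'));c,M=wpose(p,o)
for n,s,r in [('xl',(346,98),26),('m',(293,183),17),('l',(203,19),26),('s',(291,20),20),('ring',(366,22),24)]: print('w',n,blob(p,s,r,.0116,c,M,70 if n=='m' else 105))
t=ctrl.snapshot('top');pickle.dump(t,open('t.pkl','wb'));c=np.array(t['origin']);M=R.from_euler('xyz',t['rotation'],degrees=True).as_matrix()
for n,s,r in [('xl',(375,225),16),('m',(324,194),12),('l',(413,149),14),('s',(415,195),11)]: print('t',n,blob(t,s,r,.0116,c,M))
# tray mask in top
hsv=cv2.cvtColor(t['color'],cv2.COLOR_RGB2HSV)[140:260,200:310]
m=cv2.inRange(hsv,(5,60,60),(28,255,255))
k=max(cv2.findContours(m,0,2)[0],key=cv2.contourArea);b=cv2.minAreaRect(k);print(b)
print('tray',ray(t,b[0][0]+200,b[0][1]+140,.0156))
cv2.imwrite('pics/tray.png',cv2.resize(t['color'][160:245,210:302,::-1],None,fx=6,fy=6,interpolation=cv2.INTER_CUBIC))
E
```

```text
w xl ((345.9, 97.9), array([41.1, 42.5]), array([ 0.4775, -0.0358,  0.0116]))
w m ((292.6, 191.4), array([35.2, 44.4]), array([0.5468, 0.0875, 0.0116]))
w l ((201.9, 18.7), array([35.8, 41.7]), array([ 0.6511, -0.125 ,  0.0116]))
w s ((291.4, 19.8), array([22.5, 26.3]), array([ 0.5451, -0.1241,  0.0116]))
w ring ((365.5, 21.5), array([36.3, 40.9]), array([ 0.4571, -0.1226,  0.0116]))
t xl ((379.6, 227.4), array([32.4, 48.3]), array([ 0.473 , -0.0453,  0.0116]))
t m ((320.0, 197.6), array([14.4, 22.8]), array([0.5384, 0.0855, 0.0116]))
t l ((414.5, 161.0), array([1.5, 5.5]), array([ 0.6225, -0.1262,  0.0116]))
t s ((414.0, 194.7), array([12.7, 13.4]), array([ 0.5459, -0.1226,  0.0116]))
((54.5, 46.5), (93.0, 109.0), 90.0)
tray [0.5620401  0.23159646 0.0156    ]
```

View pics/tray.png

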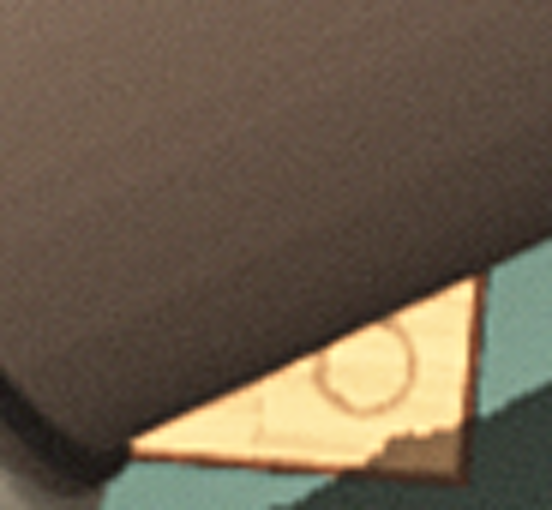

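The arm now hides most of the caddy in the top view, so I'll use the first top picture, which was unobstructed.

Run:
```python
from h import *
import pickle
t=pickle.load(open('t.pkl','rb'));t['color']=cv2.imread('pics/top.png')[:,:,::-1].copy()
c=np.array(t['origin']);M=R.from_euler('xyz',t['rotation'],degrees=True).as_matrix()
for n,s,r in [('xl',(375,225),14),('m',(324,194),11),('l',(413,149),14),('s',(415,195),11)]: print('t',n,blob(t,s,r,.0116,c,M,130))
hsv=cv2.cvtColor(t['color'],cv2.COLOR_RGB2HSV)[155:250,210:302]
m=cv2.inRange(hsv,(3,70,60),(28,255,255))
k=max(cv2.findContours(m,0,2)[0],key=cv2.contourArea);k=cv2.approxPolyDP(cv2.convexHull(k),5,True)[:,0]
W=np.array([ray(t,u+210,v+155,.0115) for u,v in k]);print(W.round(4),W.mean(0),np.linalg.norm(W-np.roll(W,1,0),axis=1))
for n,(x,y) in dict(l=(112,264),xl=(215,271),m=(100,366),s=(204,374)).items(): print('ins',n,ray(t,(x+.5)/3.1+205-.5,(y+.5)/3.1+100-.5,.0146).round(4))
p,o=pickle.load(open('w1.pkl','rb'));c,M=wpose(p,o)
for n,(u,v) in dict(m=(293,183.5)).items():print('w',n,ray(p,u,v,.0116,c,M))
for n,(u,v) in dict(xl=(285,257.5),s=(335.5,261.5)).items():print('wins',n,ray(p,u,v,.0146,c,M))
cv2.imwrite('pics/tray2.png',np.hstack([cv2.resize(p['color'][155:205,265:320,::-1],None,fx=7,fy=7,interpolation=cv2.INTER_CUBIC)]+[cv2.resize(p['color'][235:285,255:310,::-1],None,fx=7,fy=7,interpolation=cv2.INTER_CUBIC)]))
```

```text
t xl ((377.3, 227.0), array([30.8, 37.8]), array([ 0.4739, -0.0403,  0.0116]))
t m ((324.0, 193.5), array([16.1, 16.7]), array([0.5476, 0.0768, 0.0116]))
t l ((413.0, 148.3), array([18.9, 19.5]), array([ 0.6519, -0.1238,  0.0116]))
t s ((414.1, 194.7), array([12., 13.]), array([ 0.5459, -0.1228,  0.0116]))
[[0.6094 0.3004 0.0115]
 [0.5985 0.1466 0.0115]
 [0.4442 0.1575 0.0115]
 [0.4564 0.3118 0.0115]] [0.52711979 0.22907015 0.0115    ] [0.15347072 0.15421135 0.15463239 0.15484708]
ins l [0.5659 0.2625 0.0146]
ins xl [0.5611 0.1882 0.0146]
ins m [0.4922 0.2685 0.0146]
ins s [0.4869 0.1943 0.0146]
w m [0.54609052 0.07631238 0.0116    ]
wins xl [0.55917141 0.18686334 0.0146    ]
wins s [0.48548397 0.19304616 0.0146    ]
```

View pics/tray2.png

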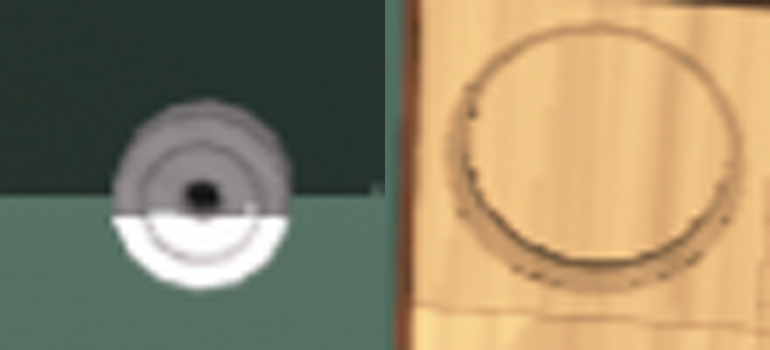

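Both cameras agree within 2 mm. The tray centre is (0.527, 0.229), turned -4°. I'll pick die_m first, at (0.547, 0.0765).

Request:
play_rows([
  [[0,0,0.003,-2,-1.5,3,6],[0,0,0.003,-3.4,-2.9,6,6],[0,0,0.003,-3.4,-2.9,10,6],[0,0,0.003,-3.4,-2.9,14,6],[0,0,0.003,-3.4,-2.9,18,6],[0,0,0.003,-3.4,-2.9,21,6],[0,0,0.003,-3.4,-2.9,23,6],[0,0,0.003,-3.4,-2.9,24,6]],
])

```text
clock: 3.68
tool_pos: [0.5451, 0.0785, 0.0562]
orientation: [179.7, -0.1, -89.7]
force: [-0.7, 0.2, -0.1]
opening: 0.0597
gripper_force: 0.0
```

Run:
```python
from h import *
to(.547,.0765,.011)
o=ctrl.get_obs();p=ctrl.snapshot('wrist');save(p,'w2.png');c,M=wpose(p,o);print(proj(p,(.547,.0765,.0206),c,M))
```

```text
3.6833 [0.5451 0.0785 0.0562] [ 1.7974e+02 -1.1000e-01 -8.9740e+01] cm [ 0.19 -0.21  4.52] rot [ 0.0045 -0.002   0.0045]
[310.22051995 231.85412638]
```

View pics/w2.png

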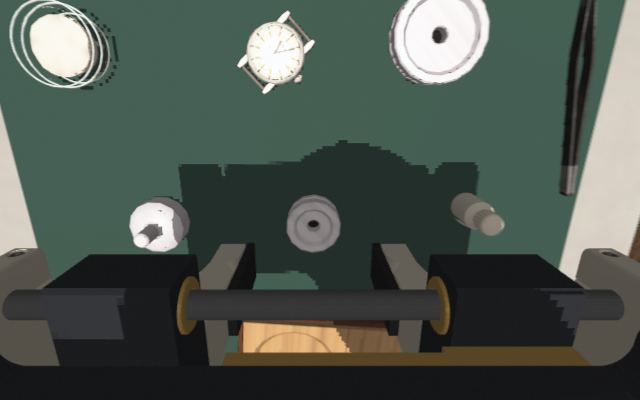

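The die sits between the fingers at (313,222). The arm was still settling, so I'll let it settle and measure again.

Request:
play_rows([
  [[0,0,0,0,0,0,6],[0,0,0,0,0,0,6]],
])

```text
clock: 3.9
tool_pos: [0.5479, 0.0788, 0.0607]
orientation: [-179.9, 0.0, -89.8]
force: [0.5, -1.0, 0.3]
opening: 0.0598
gripper_force: 0.0
```

Run:
```python
from h import *
to(.547,.0765,.011)
o=ctrl.get_obs();p=ctrl.snapshot('wrist');c,M=wpose(p,o)
for z in (.0026,.0116,.0206):print(proj(p,(.547,.0765,z),c,M))
print(blob(p,(313,222),34,.0116,c,M,90))
print(blob(p,(439,36),56,.0116,c,M,90))
```

```text
3.9 [0.5479 0.0788 0.0607] [-1.7991e+02  2.0000e-02 -8.9760e+01] cm [0.24 0.1  4.97] rot [-0.0016  0.0004  0.0042]
[314.99960037 218.32337579]
[315.05129303 223.15939186]
[315.10714417 228.38444644]
((317.9, 220.6), array([52.9, 56. ]), array([0.5452, 0.0747, 0.0116]))
((442.8, 33.9), array([ 93. , 108.5]), array([ 0.4767, -0.0366,  0.0116]))
```

Request:
play_rows([
  [[0,0,0.004,0.3,0.2,2,6],[0,0,0.004,0.3,0.2,4,6],[0,0,0.004,0.3,0.2,5,6],[0,0,0.004,0.3,0.2,5,6],[0,0,0.004,0.3,0.2,5,2.5],[0,0,0.004,0.3,0.2,5,2.5],[0,0,0.004,0.3,0.2,5,2.5],[0,0,0.004,0.3,0.2,5,2.5]],
])

```text
clock: 4.62
tool_pos: [0.5457, 0.0753, 0.0106]
orientation: [-179.9, 0.0, -90.0]
force: [-0.1, 0.5, 0.1]
opening: 0.0389
gripper_force: 0.0
```

Request:
play_rows([
  [[0,0,0,0,0,0,2.5],[0,0,0,0,0,0,2.5],[0,0,0,0,0,-1,2.5],[0,0,0,0,0,-3,2.5],[0,0,0,0,0,-5,2.5],[0,0,0,0,0,-5,2.5],[0,0,0,0,0,-5,2.5],[0,0,0,0,0,-5,2.5]],
])

```text
clock: 5.28
tool_pos: [0.5447, 0.0749, 0.0597]
orientation: [180.0, 0.0, -90.1]
force: [-0.3, 0.3, -0.8]
opening: 0.0332
gripper_force: 30.0
```

Run:
```python
from h import *
to(.492,.267,.06)
o=ctrl.get_obs();print(o['opening'],o['gripper_force'])
```

```text
5.2833 [0.5447 0.0749 0.0597] [ 1.800e+02  2.000e-02 -9.007e+01] cm [-19.21   5.3   -0.03] rot [ 0.      0.0003 -0.0013]
0.033189059659307046 29.999915063381195
```

Die_m is held with the opening at 33.2 mm. On the way I'll stop where the wrist camera sees the whole tray.

Request:
play_rows([
  [[0,0,0,-1,0.3,-4,2.5],[0,0,0,-2,0.6,-8,2.5],[0,0,0,-3,0.9,-12,2.5],[0,0,0,-4,1.2,-16,2.5],[0,0,0,-5,1.5,-20,2.5],[0,0,0,-5.5,1.5,-24,2.5],[0,0,0,-5.5,1.5,-24,2.5],[0,0,0,-5.5,1.5,-24,2.5]],
])

```text
clock: 5.95
tool_pos: [0.5307, 0.1308, 0.3014]
orientation: [-179.8, 0.1, -90.0]
force: [-0.3, 0.8, -2.0]
opening: 0.0326
gripper_force: 30.0
```

Run:
```python
from h import *
import pickle
to(.492,.267,.06)
o=ctrl.get_obs();p=ctrl.snapshot('wrist');c,M=wpose(p,o);pickle.dump((p,o),open('w3.pkl','wb'))
cv2.imwrite('pics/w3.png',cv2.resize(p['color'][150:350,180:440,::-1],None,fx=3,fy=3,interpolation=cv2.INTER_CUBIC))
for n,P in dict(l=(.565,.262,.0146),xl=(.5602,.188,.0146),m=(.492,.2675,.0146),s=(.4867,.194,.0146)).items():
    print(n,(proj(p,P,c,M)-[180,150])*3)
```

```text
5.95 [0.5307 0.1308 0.3014] [-1.7983e+02  1.2000e-01 -9.0020e+01] cm [-13.57   3.94  24.15] rot [-0.003   0.0021 -0.0004]
l [330.58080325 295.76000812]
xl [337.64580109 149.75499299]
m [481.47789479 306.26910085]
s [496.85287029 162.24303559]
```

View pics/w3.png

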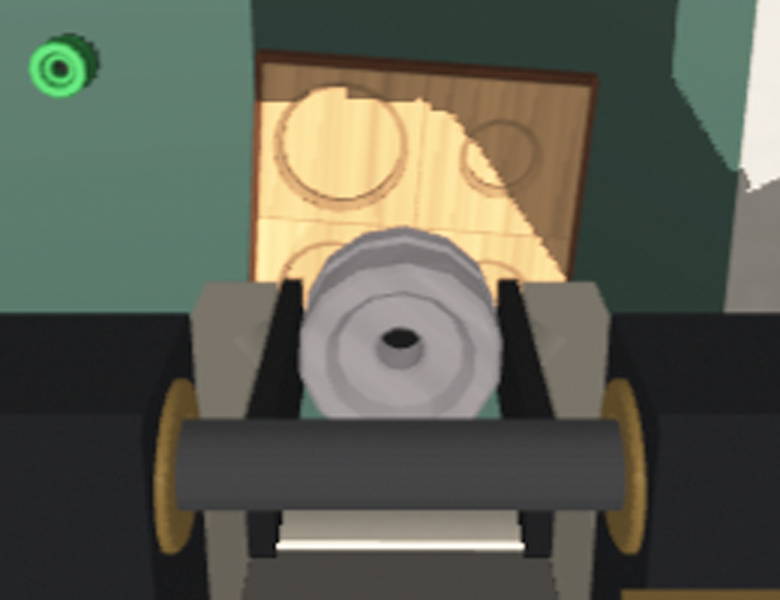

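The xl insert centre is at crop (341,148) and s at (500,158), within 1-2 mm of the prediction. The die is gripped centrally, so I'll take it over insert_m.

Request:
play_rows([
  [[0,0,0,-2,0.6,3.5,2.5],[0,0,0,-4,1.2,7,2.5],[0,0,0,-6,1.8,10.5,2.5],[0,0,0,-8,2.4,14,2.5],[0,0,0,-10,3,17.5,2.5],[0,0,0,-12,3.6,20.5,2.5],[0,0,0,-13.6,3.9,23,2.5],[0,0,0,-13.6,3.9,24,2.5]],
])

```text
clock: 6.67
tool_pos: [0.4881, 0.2654, 0.0538]
orientation: [179.6, -0.3, -90.0]
force: [0.1, 0.2, -1.2]
opening: 0.0332
gripper_force: 30.0
```

Request:
play_rows([
  [[0,0,0,0,0,0,2.5],[0,0,0,0,0,0,2.5],[0,0,0,0,0,0,2.5]],
])

```text
clock: 6.92
tool_pos: [0.4917, 0.2654, 0.0601]
orientation: [-180.0, -0.0, -90.1]
force: [1.0, 0.4, -0.3]
opening: 0.0332
gripper_force: 30.0
```

Run:
```python
from h import *
to(.4915,.267,.0172)
o=ctrl.get_obs();print(o['force'],o['opening'])
```

```text
6.9167 [0.4917 0.2654 0.0601] [-179.98   -0.    -90.09] cm [-0.16  0.02  4.29] rot [-0.0003 -0.0001 -0.0015]
[ 1.01004468  0.35724827 -0.31653785] 0.03317709294653964
```

Request:
play_rows([
  [[0,0,0,-0.15,0,1,2.5],[0,0,0,-0.15,0,2,2.5],[0,0,0,-0.15,0,3,2.5],[0,0,0,-0.15,0,3.6,2.5],[0,0,0,-0.15,0,4,2.5],[0,0,0,-0.15,0,4.3,2.5],[0,0,0,-0.15,0,4.3,2.5],[0,0,0,-0.15,0,4.3,2.5]],
])

```text
clock: 7.58
tool_pos: [0.4913, 0.2676, 0.0166]
orientation: [-180.0, 0.0, -90.0]
force: [-0.7, -0.2, -1.1]
opening: 0.0329
gripper_force: 30.0
```

Request:
play_rows([
  [[0,0,0,0,0,0,4.2],[0,0,0,0,0,0,4.2],[0,0,0,0,0,0,4.2],[0,0,0,0,0,-2,4.2],[0,0,0,0,0,-5,4.2],[0,0,0,0,0,-8,4.2],[0,0,0,0,0,-12,4.2],[0,0,0,0,0,-16,4.2]],
])

```text
clock: 8.25
tool_pos: [0.4907, 0.2669, 0.1779]
orientation: [179.9, -0.1, -90.1]
force: [0.4, 1.2, -0.0]
opening: 0.0421
gripper_force: 0.0
```

Run:
```python
from h import *
to(.5455,-.1238,.12)
to(.4767,-.0365,.12)
```

```text
8.25 [0.4907 0.2669 0.1779] [ 1.7995e+02 -6.0000e-02 -9.0060e+01] cm [39.06 -5.53  5.82] rot [ 0.0009 -0.001  -0.001 ]
8.25 [0.4907 0.2669 0.1779] [ 1.7995e+02 -6.0000e-02 -9.0060e+01] cm [30.34  1.36  5.82] rot [ 0.0009 -0.001  -0.001 ]
```

Request:
play_rows([
  [[0,0,0,3.8,0.2,0,7],[0,0,0,7.6,0.4,0,7],[0,0,0,11.5,0.6,0,7],[0,0,0,15.4,0.8,1,7],[0,0,0,19.3,1,2,7],[0,0,0,23.2,1.2,3,7],[0,0,0,27,1.4,4.5,7],[0,0,0,30.3,1.4,6,7]],
])

```text
clock: 8.92
tool_pos: [0.4764, -0.0374, 0.1167]
orientation: [-179.9, 0.0, -90.1]
force: [0.7, 0.2, -0.4]
opening: 0.0698
gripper_force: 0.0
```

Request:
play_rows([
  [[0,0,0,0,0,3,7],[0,0,0,0,0,5,7],[0,0,0,0,0,6,7],[0,0,0,0,0,6,7],[0,0,0,0,0,6,7],[0,0,0,0,0,6,7]],
])

```text
clock: 9.42
tool_pos: [0.4776, -0.0352, 0.0574]
orientation: [-179.9, 0.0, -90.0]
force: [0.2, -0.6, 0.4]
opening: 0.0698
gripper_force: 0.0
```

```bash
cat >> h.py <<'E'
def chk(x,y,r):
    to(x,y,.011)
    o=ctrl.get_obs();p=ctrl.snapshot('wrist');c,M=wpose(p,o);q=proj(p,(x,y,.0116),c,M)
    print(q,blob(p,q,r,.0116,c,M,100));return p
E
python3 - <<'E'
from h import *
chk(.4767,-.0365,50)
E
```

```text
9.4167 [ 0.4776 -0.0352  0.0574] [-1.7993e+02  1.0000e-02 -9.0030e+01] cm [0.13 0.1  4.64] rot [-0.0012  0.0002 -0.0005]
[315.0056713  226.60494039] ((312.7, 228.5), array([79. , 80.3]), array([ 0.4782, -0.0352,  0.0116]))
```

Request:
play_rows([
  [[0,0,0,0.05,0,2,7],[0,0,0,0.05,0,3.5,7],[0,0,0,0.05,0,4.6,7],[0,0,0,0.05,0,4.6,7],[0,0,0,0.05,0,4.6,4.2],[0,0,0,0.05,0,4.6,4.2],[0,0,0,0.05,0,4.6,4.2],[0,0,0,0.05,0,4.6,4.2]],
])

```text
clock: 10.13
tool_pos: [0.4776, -0.0357, 0.0115]
orientation: [-179.9, 0.0, -90.0]
force: [-1.0, 0.7, 4.8]
opening: 0.0493
gripper_force: 30.4
```

Request:
play_rows([
  [[0,0,0,0,0,0,4.2],[0,0,0,0,0,0,4.2],[0,0,0,0,0,-2,4.2],[0,0,0,0,0,-5,4.2],[0,0,0,0,0,-7,4.2],[0,0,0,0,0,-7,4.2],[0,0,0,0,0,-7,4.2],[0,0,0,0,0,-7,4.2]],
])

```text
clock: 10.8
tool_pos: [0.4763, -0.0361, 0.0802]
orientation: [180.0, 0.0, -90.1]
force: [-0.6, -0.1, -2.5]
opening: 0.0489
gripper_force: 30.0
```

Run:
```python
from h import *
to(.5595,.1875,.06)
```

```text
10.8 [ 0.4763 -0.0361  0.0802] [ 1.7998e+02  1.0000e-02 -9.0080e+01] cm [-22.37  -8.28   2.02] rot [ 0.0004  0.0003 -0.0015]
```

Request:
play_rows([
  [[0,0,0,-3.5,-1,0,4.2],[0,0,0,-7,-2.3,0,4.2],[0,0,0,-10.5,-3.6,0,4.2],[0,0,0,-14,-5,0,4.2],[0,0,0,-17.5,-6.3,0,4.2],[0,0,0,-20.5,-7.5,0.5,4.2],[0,0,0,-22.4,-8.3,1.5,4.2],[0,0,0,-22.4,-8.3,2,4.2]],
])

```text
clock: 11.47
tool_pos: [0.561, 0.1912, 0.0579]
orientation: [179.9, -0.1, -89.9]
force: [-0.3, -0.2, -1.3]
opening: 0.0492
gripper_force: 30.0
```

Request:
play_rows([
  [[0,0,0,0,0,0,4.2],[0,0,0,0,0,0,4.2],[0,0,0,0,0,0,4.2]],
])

```text
clock: 11.72
tool_pos: [0.5595, 0.1869, 0.06]
orientation: [179.9, -0.1, -90.1]
force: [0.1, -0.2, -1.4]
opening: 0.0489
gripper_force: 30.0
```

Run:
```python
from h import *
to(.5595,.1875,.018)
```

```text
11.7167 [0.5595 0.1869 0.06  ] [ 1.7992e+02 -5.0000e-02 -9.0090e+01] cm [-0.07 -0.01  4.2 ] rot [ 0.0013 -0.001  -0.0016]
```

Request:
play_rows([
  [[0,0,0,-0.05,0,1,4.2],[0,0,0,-0.05,0,2,4.2],[0,0,0,-0.05,0,3,4.2],[0,0,0,-0.05,0,3.6,4.2],[0,0,0,-0.05,0,4,4.2],[0,0,0,-0.05,0,4.2,4.2],[0,0,0,-0.05,0,4.2,4.2],[0,0,0,-0.05,0,4.2,4.2]],
])

```text
clock: 12.38
tool_pos: [0.5604, 0.1885, 0.0187]
orientation: [-180.0, 0.0, -90.1]
force: [-0.5, 0.9, -1.9]
opening: 0.0488
gripper_force: 30.0
```

Request:
play_rows([
  [[0,0,0,0,0,0.05,5.7],[0,0,0,0,0,0.05,5.7],[0,0,0,0,0,0.05,5.7],[0,0,0,0,0,-2,5.7],[0,0,0,0,0,-5,5.7],[0,0,0,0,0,-8,5.7],[0,0,0,0,0,-11,5.7],[0,0,0,1,0,-14,5.7]],
])

```text
clock: 13.05
tool_pos: [0.5603, 0.1794, 0.1604]
orientation: [-179.9, 0.0, -90.0]
force: [1.1, 0.3, -0.2]
opening: 0.0571
gripper_force: 0.0
```

Run:
```python
from h import *
to(.545,-.124,.06)
```

```text
13.05 [0.5603 0.1794 0.1604] [-1.7994e+02  3.0000e-02 -8.9990e+01] cm [30.34  1.55 10.02] rot [-0.001   0.0005  0.0001]
```

Request:
play_rows([
  [[0,0,0,4,0.2,0,5],[0,0,0,8,0.4,0,5],[0,0,0,12,0.6,0,5],[0,0,0,16,0.8,0,5],[0,0,0,20,1,1,5],[0,0,0,24,1.2,2,5],[0,0,0,27.5,1.5,3,5],[0,0,0,30.3,1.5,4,5]],
])

```text
clock: 13.72
tool_pos: [0.5442, -0.1269, 0.1188]
orientation: [-179.9, 0.0, -90.1]
force: [1.3, 0.1, -0.3]
opening: 0.0502
gripper_force: 0.0
```

Request:
play_rows([
  [[0,0,0,0,0,0,5],[0,0,0,0,0,0,5],[0,0,0,0,0,0,5]],
])

```text
clock: 13.97
tool_pos: [0.545, -0.1247, 0.1189]
orientation: [-180.0, -0.0, -90.1]
force: [-0.5, 0.7, 0.5]
opening: 0.0502
gripper_force: 0.0
```

Run:
```python
from h import *
p=chk(.545,-.124,30)
s=ctrl.snapshot('side')
cv2.imwrite('pics/w4.png',np.hstack([p['color'],s['color'][130:,200:520][:270]][:1])[:,:,::-1]); save(s,'s4.png')
a=cv2.resize(p['color'],(480,300));b=s['color'][130:370,200:520];b=cv2.resize(b,(400,300));cv2.imwrite('pics/w4.png',np.vstack([a,np.pad(b,((0,0),(0,80),(0,0)))])[:,:,::-1])
```

```text
13.9667 [ 0.545  -0.1247  0.1189] [-179.97   -0.    -90.1 ] cm [-7.000e-02  1.000e-02  1.079e+01] rot [-0.0006 -0.     -0.0017]
[313.54765592 200.74628285] ((314.2, 202.1), array([31.8, 34.9]), array([ 0.5445, -0.1228,  0.0116]))
```

View pics/w4.png

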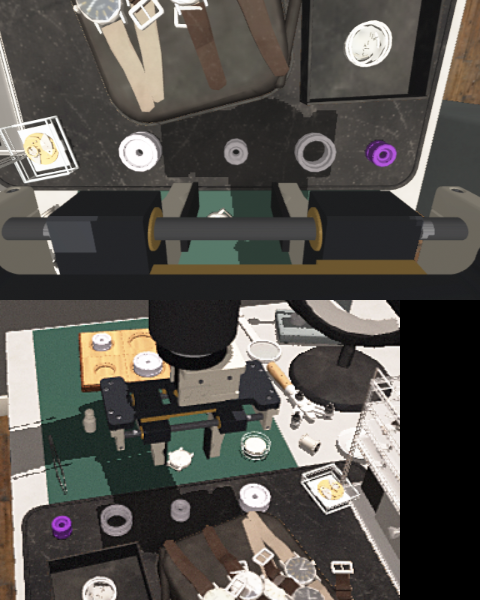

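The lower view shows m and xl seated in their recesses. Die_s is between the fingers, and the watch tray is low enough to clear. I'll descend on die_s.

Request:
play_rows([
  [[0,0,0,-0.15,0,3,5],[0,0,0,-0.15,0,6,5],[0,0,0,-0.15,0,8,5],[0,0,0,-0.15,0,9.5,5],[0,0,0,-0.15,0,10.3,5],[0,0,0,-0.15,0,10.8,5],[0,0,0,-0.15,0,10.8,5],[0,0,0,-0.15,0,10.8,5]],
])

```text
clock: 14.73
tool_pos: [0.5455, -0.1227, 0.0113]
orientation: [-179.9, -0.0, -90.0]
force: [1.2, -0.5, -0.5]
opening: 0.05
gripper_force: 0.0
```

Request:
play_rows([
  [[0,0,0,0,0,0,1.8],[0,0,0,0,0,0,1.8],[0,0,0,0,0,0,1.8],[0,0,0,0,0,0,1.8],[0,0,0,0,0,0,1.8],[0,0,0,0,0,0,1.8]],
])

```text
clock: 15.23
tool_pos: [0.545, -0.1231, 0.011]
orientation: [-180.0, -0.0, -90.1]
force: [-0.8, -0.1, 4.5]
opening: 0.0249
gripper_force: 30.0
```

Request:
play_rows([
  [[0,0,0,0,0,-1,1.8],[0,0,0,0,0,-4,1.8],[0,0,0,0,0,-7,1.8],[0,0,0,0,0,-7,1.8],[0,0,0,0,0,-7,1.8]],
])

```text
clock: 15.65
tool_pos: [0.5463, -0.1229, 0.0831]
orientation: [-179.7, 0.0, -90.0]
force: [0.1, -0.0, -1.5]
opening: 0.025
gripper_force: 30.0
```

Run:
```python
from h import *
to(.486,.1932,.08)
```

```text
15.65 [ 0.5463 -0.1229  0.0831] [-1.7974e+02  3.0000e-02 -9.0050e+01] cm [-31.61   6.06   0.29] rot [-0.0046  0.0004 -0.0008]
```

Request:
play_rows([
  [[0,0,0,-3.8,0.7,0,1.8],[0,0,0,-7.7,1.4,0,1.8],[0,0,0,-11.6,2.2,0,1.8],[0,0,0,-15.5,3,0,1.8],[0,0,0,-19.5,3.7,0,1.8],[0,0,0,-23.5,4.5,0,1.8],[0,0,0,-27.5,5.3,0.3,1.8],[0,0,0,-30.5,6,0.3,1.8]],
])

```text
clock: 16.32
tool_pos: [0.4839, 0.1843, 0.0769]
orientation: [180.0, -0.0, -90.0]
force: [0.0, -0.5, -0.2]
opening: 0.0246
gripper_force: 30.0
```

Request:
play_rows([
  [[0,0,0,-1.1,0.1,1,1.8],[0,0,0,-1.1,0.1,2,1.8],[0,0,0,-1.1,0.1,2,1.8],[0,0,0,-1.1,0.1,2,1.8]],
])

```text
clock: 16.65
tool_pos: [0.4833, 0.1916, 0.0564]
orientation: [179.9, -0.1, -90.1]
force: [-1.0, -0.2, -0.2]
opening: 0.025
gripper_force: 30.0
```

Run:
```python
from h import *
to(.486,.1932,.0175)
```

```text
16.65 [0.4833 0.1916 0.0564] [ 1.7986e+02 -1.2000e-01 -9.0080e+01] cm [-0.17 -0.28  3.89] rot [ 0.0024 -0.0021 -0.0015]
```

Request:
play_rows([
  [[0,0,0,-0.1,-0.2,0.5,1.8],[0,0,0,-0.1,-0.2,1,1.8],[0,0,0,-0.1,-0.2,1.5,1.8],[0,0,0,-0.1,-0.2,1.5,1.8],[0,0,0,-0.1,-0.2,1.5,1.8]],
])

```text
clock: 17.07
tool_pos: [0.4861, 0.1933, 0.0422]
orientation: [180.0, -0.0, -90.1]
force: [0.8, -0.7, -0.2]
opening: 0.025
gripper_force: 30.0
```

Run:
```python
from h import *
to(.486,.1932,.0175)
```

```text
17.0667 [0.4861 0.1933 0.0422] [ 1.7996e+02 -3.0000e-02 -9.0100e+01] cm [0.01 0.   2.47] rot [ 0.0007 -0.0006 -0.0018]
```

Request:
play_rows([
  [[0,0,0,0,0,0.8,1.8],[0,0,0,0,0,1.4,1.8],[0,0,0,0,0,1.9,1.8],[0,0,0,0,0,2.3,1.8],[0,0,0,0,0,2.5,1.8],[0,0,0,0,0,2.5,1.8],[0,0,0,0,0,2.5,1.8]],
])

```text
clock: 17.65
tool_pos: [0.4861, 0.194, 0.0174]
orientation: [180.0, -0.0, -90.0]
force: [0.4, -0.3, -0.4]
opening: 0.0248
gripper_force: 30.0
```

Request:
play_rows([
  [[0,0,0,0,0,0,3.3],[0,0,0,0,0,0,3.3],[0,0,0,0,0,0,3.3],[0,0,0,0,0,-2,3.3],[0,0,0,0,0,-5,3.3],[0,0,0,0,0,-8,3.3],[0,0,0,0,0,-11,3.3],[0,0,0,1,0,-14,3.3]],
])

```text
clock: 18.32
tool_pos: [0.4863, 0.1847, 0.1592]
orientation: [-180.0, 0.0, -90.0]
force: [0.6, 0.7, -0.7]
opening: 0.0332
gripper_force: 0.0
```

Run:
```python
from h import *
to(.6512,-.1245,.11)
```

```text
18.3167 [0.4863 0.1847 0.1592] [-1.7997e+02  2.0000e-02 -9.0000e+01] cm [ 30.92 -16.49   4.92] rot [-0.0006  0.0004 -0.0001]
```

Request:
play_rows([
  [[0,0,0,3.5,-1.9,0,6],[0,0,0,7,-3.8,0,6],[0,0,0,10.5,-5.7,0,6],[0,0,0,14,-7.6,0,6],[0,0,0,17.5,-9.5,0,6],[0,0,0,21,-11.4,0,6],[0,0,0,24.5,-13.3,0,6],[0,0,0,28,-15,0,6]],
])

```text
clock: 18.98
tool_pos: [0.6367, -0.0981, 0.1576]
orientation: [-180.0, -0.0, -90.1]
force: [1.2, 1.1, 0.8]
opening: 0.06
gripper_force: 0.0
```

Request:
play_rows([
  [[0,0,0,2.9,-1.5,3,6],[0,0,0,2.9,-1.5,5,6],[0,0,0,2.9,-1.5,5,6],[0,0,0,2.9,-1.5,5,6],[0,0,0,2.9,-1.5,5,6]],
])

```text
clock: 19.4
tool_pos: [0.6512, -0.1247, 0.1088]
orientation: [-179.9, -0.0, -90.0]
force: [-0.6, -0.3, 0.4]
opening: 0.0598
gripper_force: 0.0
```

Run:
```python
from h import *
chk(.6512,-.1245,38)
```

```text
19.4 [ 0.6512 -0.1247  0.1088] [-1.7995e+02 -2.0000e-02 -9.0010e+01] cm [-0.02  0.01  9.78] rot [-0.0009 -0.0004 -0.0001]
[313.57592993 204.0322536 ] ((316.4, 205.4), array([53.4, 55.3]), array([ 0.649 , -0.1234,  0.0116]))
```

Request:
play_rows([
  [[0,0,0,-0.1,0.15,3,5.4],[0,0,0,-0.1,0.15,6,5.4],[0,0,0,-0.1,0.15,8,5.4],[0,0,0,-0.1,0.15,9,5.4],[0,0,0,-0.1,0.15,9.5,5.4],[0,0,0,-0.1,0.15,9.8,5.4],[0,0,0,-0.1,0.15,9.8,5.4],[0,0,0,-0.1,0.15,9.8,5.4]],
])

```text
clock: 20.12
tool_pos: [0.6504, -0.124, 0.0111]
orientation: [-179.9, -0.0, -90.0]
force: [0.3, -0.8, 0.7]
opening: 0.0542
gripper_force: 0.0
```

Request:
play_rows([
  [[0,0,0,0,0,0,3.4],[0,0,0,0,0,0,3.4],[0,0,0,0,0,0,3.4],[0,0,0,0,0,0,3.4],[0,0,0,0,0,0,3.4],[0,0,0,0,0,0,3.4]],
])

```text
clock: 20.62
tool_pos: [0.6497, -0.1242, 0.0104]
orientation: [-180.0, -0.0, -90.0]
force: [-1.5, 0.7, 6.0]
opening: 0.0408
gripper_force: 30.0
```

Request:
play_rows([
  [[0,0,0,0,0,-1,3.4],[0,0,0,0,0,-4,3.4],[0,0,0,0,0,-8,3.4],[0,0,0,0,0,-10,3.4],[0,0,0,0,0,-10,3.4]],
])

```text
clock: 21.03
tool_pos: [0.6527, -0.1245, 0.1162]
orientation: [-179.5, -0.0, -90.0]
force: [0.5, -0.3, -0.6]
opening: 0.0411
gripper_force: 30.0
```

Run:
```python
from h import *
to(.5645,.261,.11)
```

```text
21.0333 [ 0.6527 -0.1245  0.1162] [-1.7947e+02 -3.0000e-02 -9.0010e+01] cm [-38.54   8.83   0.52] rot [-0.0093 -0.0005 -0.0001]
```

Request:
play_rows([
  [[0,0,0,-3.8,0.8,0,3.4],[0,0,0,-7.6,1.6,0,3.4],[0,0,0,-11.5,2.5,0,3.4],[0,0,0,-15.4,3.4,0,3.4],[0,0,0,-19.3,4.3,0,3.4],[0,0,0,-23.2,5.2,0,3.4],[0,0,0,-27.1,6.1,0,3.4],[0,0,0,-31,7,0,3.4]],
])

```text
clock: 21.7
tool_pos: [0.5787, 0.1876, 0.1099]
orientation: [180.0, 0.0, -90.1]
force: [0.5, -0.6, -0.6]
opening: 0.0408
gripper_force: 30.0
```

Request:
play_rows([
  [[0,0,0,-3.8,0.8,0,3.4],[0,0,0,-7.5,1.6,1,3.4],[0,0,0,-7.5,1.6,3,3.4],[0,0,0,-7.5,1.6,5,3.4],[0,0,0,-7.5,1.6,6,3.4],[0,0,0,-7.5,1.6,6,3.4],[0,0,0,-7.5,1.6,6,3.4],[0,0,0,-7.5,1.6,6,3.4]],
])

```text
clock: 22.37
tool_pos: [0.5646, 0.2608, 0.0507]
orientation: [-179.9, 0.0, -90.1]
force: [0.7, 0.4, -1.2]
opening: 0.0412
gripper_force: 30.0
```

Run:
```python
from h import *
to(.5645,.261,.017)
```

```text
22.3667 [0.5646 0.2608 0.0507] [-1.7993e+02  3.0000e-02 -9.0090e+01] cm [-0.02  0.01  3.37] rot [-0.0012  0.0006 -0.0015]
```

Request:
play_rows([
  [[0,0,0,0,0,1,3.4],[0,0,0,0,0,1.8,3.4],[0,0,0,0,0,2.5,3.4],[0,0,0,0,0,3,3.4],[0,0,0,0,0,3.3,3.4],[0,0,0,0,0,3.3,3.4],[0,0,0,0,0,3.3,3.4]],
])

```text
clock: 22.95
tool_pos: [0.5636, 0.2607, 0.0165]
orientation: [180.0, -0.0, -90.1]
force: [-0.7, -0.0, 1.2]
opening: 0.0407
gripper_force: 30.0
```

Request:
play_rows([
  [[0,0,0,0,0,0,5],[0,0,0,0,0,0,5],[0,0,0,0,0,0,5],[0,0,0,0,0,-2,5],[0,0,0,0,0,-5,5],[0,0,0,0,0,-9,5],[0,0,0,2,0,-13,5],[0,0,0,6,0,-17,5]],
])

```text
clock: 23.62
tool_pos: [0.5646, 0.2149, 0.1767]
orientation: [-179.8, 0.1, -89.9]
force: [0.7, -0.2, -0.6]
opening: 0.0501
gripper_force: 0.0
```

Request:
play_rows([
  [[0,0,0,4,0,-3,5],[0,0,0,8,0,-6,5],[0,0,0,12,0,-9,5],[0,0,0,16,0,-9,5],[0,0,0,18,0,-9,5],[0,0,0,18,0,-9,5],[0,0,0,18,0,-9,5],[0,0,0,18,0,-9,5]],
])

```text
clock: 24.28
tool_pos: [0.5635, 0.0331, 0.2637]
orientation: [-180.0, 0.0, -90.1]
force: [-0.0, 0.4, -0.8]
opening: 0.0497
gripper_force: 0.0
```

Run:
```python
from h import *
o=ctrl.get_obs();p=ctrl.snapshot('wrist');c,M=wpose(p,o);s=ctrl.snapshot('side')
a=cv2.resize(p['color'][:,100:420],None,fx=1.4,fy=1.4);b=cv2.resize(s['color'][130:330,220:420],(560,560),interpolation=cv2.INTER_CUBIC)
a=cv2.resize(p['color'][:320,150:400],None,fx=1.75,fy=1.75)
b=cv2.resize(s['color'][135:335,225:345],(336,560),interpolation=cv2.INTER_CUBIC)
cv2.imwrite('pics/fin.png',np.hstack([a,b])[:,:,::-1])
for n,P in dict(l=(.5645,.261),xl=(.5595,.1875),m=(.4915,.267),s=(.486,.1932),stem=(.642,.077),ring=(.457,-.1226)).items():
    z=.0176 if n not in('stem','ring') else .0116
    q=proj(p,(*P,z),c,M);print(n,q.round(1))
    try: print(blob(p,q,26,z,c,M,120))
    except Exception as e: print(e)
```

```text
l [312.9 323.5]
((313.3, 326.8), array([25.3, 29.8]), array([0.5639, 0.2666, 0.0176]))
xl [316.5 277.7]
((315.6, 279.8), array([37.3, 40. ]), array([0.5607, 0.1906, 0.0176]))
m [364.1 326.9]
((363.3, 329.1), array([21.3, 25.4]), array([0.4925, 0.2706, 0.0176]))
s [370.5 281.4]
OpenCV(4.12.0) /io/opencv/modules/imgproc/src/shapedescr.cpp:361: error: (-201:Incorrect size of input array) There should be at least 5 points to fit the ellipse in function 'fitEllipseNoDirect'

stem [251.7 198.6]
((249.0, 198.7), array([26.5, 28.5]), array([0.6454, 0.077 , 0.0116]))
ring [410.6  23.9]
((410.7, 23.8), array([39.3, 45.3]), array([ 0.4569, -0.1227,  0.0116]))
```

View pics/fin.png

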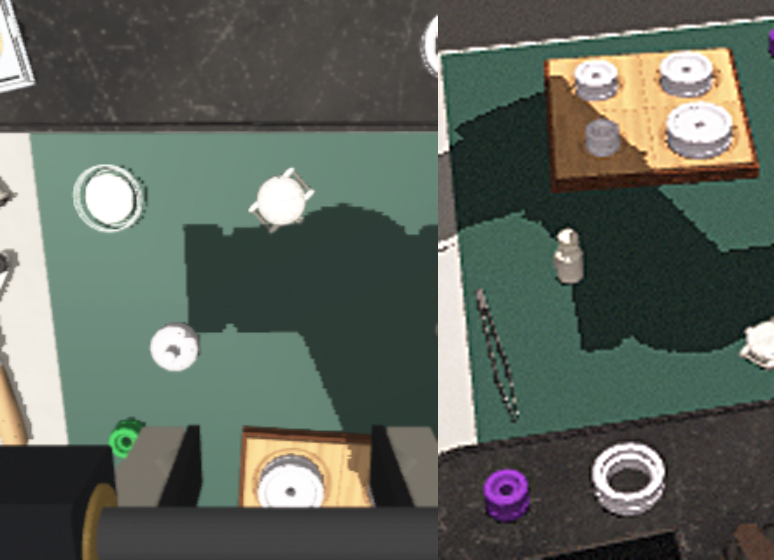

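The ring, the stem die and all four dies look right, and each die sits in its own insert. I'll take one close unobstructed look from above the tray before handing in.

Request:
play_rows([
  [[0,0,0,-3.5,1,-1,5],[0,0,0,-7,2,-2,5],[0,0,0,-11,3,-3,5],[0,0,0,-13,3,-3,5],[0,0,0,-13,3,-3,8],[0,0,0,-13,3,-3,8],[0,0,0,-13,3,-3,8],[0,0,0,-13,3,-3,8]],
])

```text
clock: 25.05
tool_pos: [0.5334, 0.1632, 0.2933]
orientation: [180.0, -0.0, -90.0]
force: [0.0, -1.2, 0.2]
opening: 0.0713
gripper_force: 0.0
```

Run:
```python
from h import *
o=ctrl.get_obs();p=ctrl.snapshot('wrist');c,M=wpose(p,o);im=cv2.resize(p['color'][150:300,220:400],None,fx=4,fy=4,interpolation=cv2.INTER_CUBIC)
for P,r in [((.5645,.261),21),((.5595,.1875),25),((.4915,.267),17),((.486,.1932),13)]:
    for zz in(.0266,):
        C=np.array([proj(p,(P[0]+r/1e3*np.cos(a),P[1]+r/1e3*np.sin(a),zz),c,M) for a in np.linspace(0,6.28,40)])
        cv2.polylines(im,[((C-[220,150]+.5)*4).astype(np.int32)],True,(255,0,0),1)
cv2.imwrite('pics/fin2.png',im[:,:,::-1])
```

```text
(no output)
```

View pics/fin2.png

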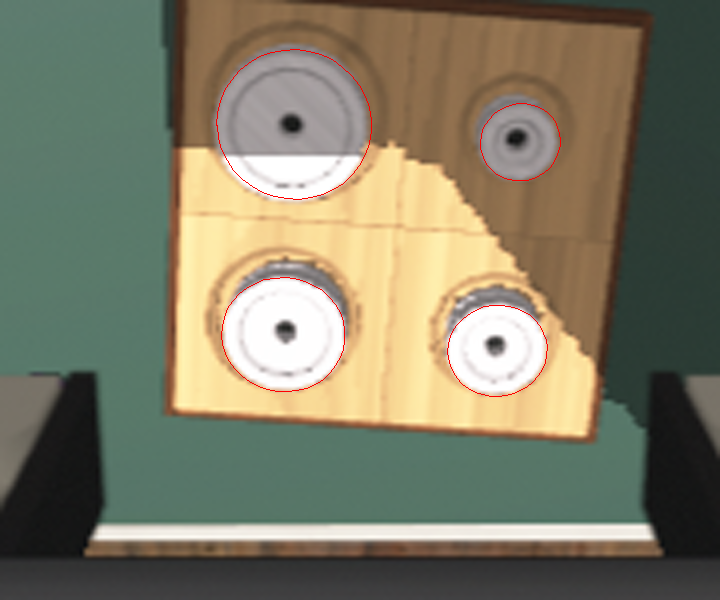

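The predicted seated outlines (top at 26.6 mm) match all four dies within about 1 mm: xl (292,124), s (517,140), l (284,332), m (496,348). All are level and dished face up, so I'll hand in.

```bash
python3 -c "
from plant import ctrl
print(ctrl.close_job())"
```

```text
the job is handed in; nothing more can be done
None
```

All four dies are in their own inserts, seated level and dished face up in the last picture, the ring and stemmed die were left where they lay, and the job was handed in at about 25 s; no verdict came back.

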